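Clamp an offcut in the jig with its butterfly knob

TASK

Lay the larger pine offcut flat in the clamping jig, lengthwise along the jaws and centred on them, then turn the butterfly knob clockwise all the way to its stop so that the jaw holds the offcut tight against the fence. Do not bump the upright guard plate that stands close beside the knob, and leave the smaller offcut where it lies.

Things in the scene. Friction and masses are not known exactly. Their poses are not given: they have to be found in the camera images.
- jig: Clamping jig fixed to the table (mm). Origin on the table surface under the bed centre; x from knob to fence, y along the jaws. Aluminium base x -137..53, y -55..55, 12 thick. Fixed dark steel fence 80 long in y, inner face at x = 27, top at z = 30. Grey housing 64 x 54 centred at x = -100, top z = 40, carries the knob. A 38 high piece on the bed stands 20 above fence and jaw.
- bed (a point): Centre of the bed surface the offcut is laid on, at jig (0, 0, 12 mm); same axes as the jig. With the knob at 0 the jaw gap is 54 mm wide and centred on this point.
- jaw: Moving dark steel jaw 12 x 80 x 18 mm facing the fence. Origin mid-face, 9 mm above the bed, at jig x = -27 mm with the knob at 0. Advances 6 mm per rad of knob; sprung (3 N per mm): meets a 45 mm piece backed by the fence at about 1.5 rad, presses it with about 12 N at the stop. It pushes a loose piece in the gap up to the fence by itself.
- wing_knob (a joint): Turn of the butterfly knob, rad: 0 = jaw fully open, grows clockwise seen from above, stop at 2.2. Starts between 0 and 0.5; stays where it is left (friction 0.12 N m, plus up to 0.08 when clamping). At 0 the wings' length lies along the jig's x axis; it turns clockwise with the value. The turn is longer than one comfortable grasp: let go and take the wings again.
- knob_grip (a point): On the knob's vertical axis at grip height, jig (-95, 0, 63 mm); turns with it, x along the wings. Steel wings: upright plate 56 mm across, 8 mm thick; ears reach 11 mm above to 15 mm below this point, the middle (15 mm each side of the axis) 6 above to 12 below. Collar (radius 14) 20 mm below, housing top 23 mm below. Pinch the plate across its 8 mm.
- guard: Upright steel guard plate 68 mm long (jig x), 3 mm thick, fixed beside the knob on the +y side: its inner face stands 38 mm from the knob's axis (wing tips pass it at 10 mm). Its top is at jig z = 76 mm, 13 mm above knob_grip. Origin at the bottom middle of the inner face. Fingers opened wide across the wings would hit it.
- block_a: The larger pine offcut, 45 x 75 x 38 mm (x, y, z), 0.16 kg; origin at the centre of its underside, long side along y. Lies flat on the table.
- block_b: The smaller pine offcut, 36 x 60 x 22 mm, lying on the table; origin at the centre of its underside, long side along y. Stays where it is.

How it is judged:
By the outcome, as a careful person would: the job done as asked, in the order asked, and still so for the second after the job is handed in, with the robot touching nothing.
It also fails if it takes over 58 s, if anything falls off the work surface, if the arm or the gripper's body presses on something with over 40 N, if the wrist force passes 120 N, or if a joint passes its speed limit or range.

ROBOT

A 7-joint arm with a two-finger parallel gripper is mounted at the origin on a cart in front of the work surface, level with it; the furniture and walls round the work are solid. World frame = base frame: x ahead of the robot, y to its left, z up, the work surface at z = 0. Lengths are in mm, angles in rad, forces in N, time in s.
With the tool pointing down it reaches from about 350 to 900 mm from the base axis. Payload 8.1 kg.
Tool frame: the origin (TCP) lies at the very end of the fingers, on their centre line; the grasp point (between the pads) lies bot.hold_point_z behind it (bot.hold_point_z is the distance from the TCP to the grasp point, in mm); z points along the fingers, y is the line along which they close (so a half turn about z gives the same grasp; the last joint's range is limited). The gripper opens to 85 mm and grips with 20 to 120 N. Pads are 22 mm wide; open, the fingers measure 114 mm over their backs; the gripper's body (76 mm by 85 mm) begins 54 mm behind the grasp point. The pads swing forward as they close: fully open they stand 13 mm farther back than shut.
Start: joints at [-1.302, 0.434, 0.025, 1.573, -0.012, 1.134, -0.075], TCP at [227.086, 582.3, 231.323] pointing down, gripper open.
Joint ranges: [-2.62, 2.62], [-0.44, 2.09], [-1.27, 1.32], [0.08, 2.57], [-1.32, 4.46], [0.12, 2], [-2.74, 2.74]. Speed limits (rad/s): [2.22, 2.22, 3.01, 3.01, 3.14, 3.14, 3.14].

INTERFACE

Orientations are given as a unit quaternion [x, y, z, w].
In Python, from plant import observe, vision, bot gives the robot as it stands.
- The arm moves only by the shell command python3 -m jog 'ROWS'. ROWS is JSON, a list of rows, each a list of 3 entries, a list of its own where there are three numbers: the turn, a rotation vector about the tool's x, y, z in degrees, then the shift along the tool's x, y, z in mm, then the finger opening in mm, from 0 to 85.4. In form: [[[ax, ay, az], [tx, ty, tz], fingers], ...]. A call has 1 to 8 rows; each row is the pose to reach, as a shift and turn from the pose commanded when the call began, along the tool's axes at that moment; what a row does not reach only later rows make up. A row lasts 1/12 s, in which the tool goes at most 41.7 mm and 7.16 degrees, less where a joint would pass 70% of its speed; a pose out of reach is approached as far as the arm can. A call with a gripper value outside its range is refused whole. The fingers move at their own pace and stop on an object; the grip force is fixed at half the most. Time passes only in rows, so rows that repeat a pose let the fingers close. It gives the time, the measured TCP pose, the force, the opening and the grip force at its end, in the units of the state.
- observe(): the state, without advancing time (a new reading comes with each control period).
- vision.read_camera(name): name is "scene" or "top" or "wrist"; returns the picture (420x560x3 uint8, red, green, blue); there is no depth.
- vision.get_calibration(name): a dict with "camera_matrix" (3x3 intrinsics, pixels), "view" (4x4, takes a point from world to camera coordinates). Camera axes: x right, y up, looking along -z (the intrinsics and any distortion apply to the point x, -y, -z); pixel columns grow to the right and rows downward; lengths in mm; the calibration is good to about 2 mm. A picture is of the moment at which its call begins: read the wrist's pose just before it. get_calibration takes no time and is no camera call; for the wrist camera it gives the pose at the moment of the call.
- bot.sign_off(): hands the job in; it is judged then, once.
The state is a dict: "time": time; "joint_positions": joint angles; "joint_velocities": joint speeds; "tau": joint torques, N m; "ee_pos": TCP position; "orientation": TCP orientation; "contact_force": force on the tool from outside, world axes, zero at the start; "wrist_torque": the same for the moment, N m; "finger_gap": finger opening in mm; "grip_force": force on a finger pad.
Only numpy, scipy, OpenCV 4.12 (cv2) and the standard library are available. Lean on these libraries where they do the work, as an engineer would, in place of code of your own. Each camera call takes 0.05 s, during which the arm holds its last target. There are 200 camera calls.

## Working session

There is one attempt and no reset: what is moved stays moved. The work goes in short steps, Python scripts to look and compute and a shell command to move; the robot and the scene stay as the last step left them, time stands still between calls to the robot, and variables do not carry over. Pictures are saved under pics/ and viewed, at most 10 in all, crops included, and the job is handed in when it is done.

```bash
ls; mkdir -p pics
python3 - <<'E'
from plant import observe, vision, bot
import cv2,numpy as np
print({k:np.round(v,3).tolist() for k,v in observe().items()},bot.hold_point_z)
for n in("top","scene","wrist"):
    c=vision.get_calibration(n);print(n,np.round(c["camera_matrix"],1).tolist(),np.round(c["view"],3).tolist(),[k for k in c])
    im=vision.read_camera(n);cv2.imwrite(f"pics/{n}0.png",im[:,:,::-1]);np.save(f"pics/{n}0.npy",im)
E
```

```text
pics
{'time': 0.0, 'joint_positions': [-1.302, 0.435, 0.025, 1.574, -0.012, 1.134, -0.075], 'joint_velocities': [0.0, 0.002, 0.0, -0.0, 0.0, -0.001, -0.001], 'tau': [-0.0, -67.045, 1.025, -31.623, 0.015, 0.012, -0.0], 'ee_pos': [226.913, 581.818, 230.531], 'orientation': [0.185, 0.983, -0.001, -0.0], 'contact_force': [-0.133, 0.32, 0.162], 'wrist_torque': [0.009, -0.005, -0.045], 'grip_force': 0.0, 'finger_gap': 85.526} 18.700000000000003
top [[523.4, 0.0, 278.5], [0.0, 523.4, 205.4], [0.0, 0.0, 1.0]] [[-0.013, -1.0, 0.012, -239.651], [0.995, -0.012, 0.099, -506.526], [-0.099, 0.013, 0.995, -861.311], [0.0, 0.0, 0.0, 1.0]] ['camera_matrix', 'view']
scene [[503.4, 0.0, 289.8], [0.0, 503.4, 212.7], [0.0, 0.0, 1.0]] [[0.556, -0.831, 0.014, -495.62], [0.628, 0.432, 0.647, -251.194], [-0.544, -0.351, 0.762, -769.518], [0.0, 0.0, 0.0, 1.0]] ['camera_matrix', 'view']
wrist [[332.5, 0.0, 281.2], [0.0, 332.5, 205.0], [0.0, 0.0, 1.0]] [[0.363, 0.932, -0.0, -624.311], [-0.881, 0.343, -0.325, 41.502], [-0.303, 0.118, 0.946, -380.814], [0.0, 0.0, 0.0, 1.0]] ['camera_matrix', 'view']
```

View pics/top0.png

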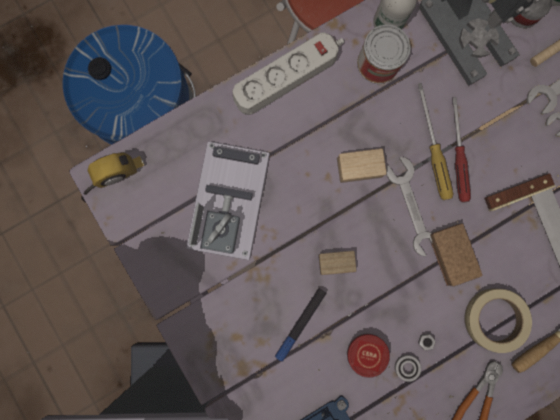

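View pics/scene0.png

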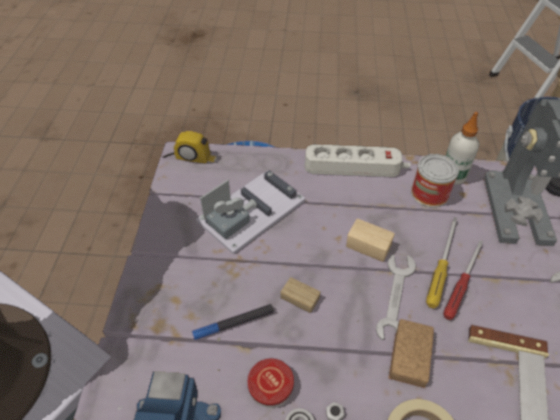

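The top view shows the jig base (corners about (210,143), (269,151), (248,259), (190,249)), with the guard at its left near the knob (220,230). The larger offcut is at (362,165) and the smaller at (338,262). I'll enlarge both.

```bash
cat > h.py <<'E'
import numpy as np,cv2
from plant import observe,vision,bot
from scipy.spatial.transform import Rotation as R
def ray(cal,uv,z):
    K=np.array(cal["camera_matrix"]);V=np.array(cal["view"])
    uv=np.atleast_2d(np.asarray(uv,float)); d=np.c_[uv,np.ones(len(uv))]@np.linalg.inv(K).T
    d=d*[1,-1,-1]; d=d@V[:3,:3]; o=-V[:3,:3].T@V[:3,3]
    return o+d*((z-o[2])/d[:,2])[:,None]
def proj(cal,P):
    K=np.array(cal["camera_matrix"]);V=np.array(cal["view"])
    p=(np.atleast_2d(P)@V[:3,:3].T+V[:3,3])*[1,-1,-1]; q=p@K.T; return q[:,:2]/q[:,2:]
E
python3 - <<'E'
from h import *
t=np.load("pics/top0.npy");c=vision.get_calibration("top")
a=cv2.resize(t[135:270,175:285],None,fx=4.4,fy=4.4,interpolation=cv2.INTER_CUBIC)
b=cv2.resize(t[140:190,330:395],None,fx=4.4,fy=4.4,interpolation=cv2.INTER_CUBIC)
o=np.zeros((594,780,3),np.uint8);o[:a.shape[0],:a.shape[1]]=a;o[:b.shape[0],490:490+b.shape[1]]=b
cv2.imwrite("pics/z1.png",o[:,:,::-1])
hsv=cv2.cvtColor(t,cv2.COLOR_RGB2HSV)
for n,s in (("A",np.s_[140:190,330:395]),("B",np.s_[240:285,310:365])):
    m=np.zeros(t.shape[:2],np.uint8);m[s]=((hsv[s][...,1]>60)&(hsv[s][...,0]>8)&(hsv[s][...,0]<35)&(hsv[s][...,2]>90))*255
    k=max(cv2.findContours(m,0,1)[0],key=cv2.contourArea);r=cv2.minAreaRect(k);bx=cv2.boxPoints(r)
    for z in(0,38 if n=="A" else 22):
        P=ray(c,bx,z)[:,:2];print(n,z,r,P.round(1).tolist(),np.linalg.norm(P-np.roll(P,1,0),axis=1).round(1),P.mean(0))
s=np.s_[135:270,180:280];m=np.zeros(t.shape[:2],np.uint8)
m[s]=((t[s].min(-1)>140)&(hsv[s][...,1]<25))*255
cv2.imwrite("pics/m.png",m)
k=np.vstack(cv2.findContours(m,0,1)[0]);r=cv2.minAreaRect(k);P=ray(c,cv2.boxPoints(r),12)
print(r,P.round(1).tolist(),np.linalg.norm(P-np.roll(P,1,0),axis=1))
for p in((240,170),(262,170),(290,170),(225,225)):print(t[p[1],p[0]],hsv[p[1],p[0]])
E
```

```text
A 0 ((361.45135498046875, 164.64300537109375), (28.41880989074707, 46.56901931762695), 82.23483276367188) [[596.6, -350.2], [607.0, -432.3], [556.5, -437.4], [546.2, -355.7]] [50.6 82.8 50.7 82.3] [ 576.5590917  -393.87393426]
A 38 ((361.45135498046875, 164.64300537109375), (28.41880989074707, 46.56901931762695), 82.23483276367188) [[589.0, -345.3], [598.9, -424.0], [550.6, -428.9], [540.8, -350.6]] [48.5 79.3 48.6 78.9] [ 569.82309989 -387.23188399]
B 0 ((337.1229553222656, 262.35247802734375), (21.004291534423828, 35.49000930786133), 84.80557250976562) [[421.4, -314.7], [426.1, -376.2], [390.0, -378.5], [385.4, -317.2]] [36.1 61.7 36.1 61.5] [ 405.72182656 -346.64150437]
B 22 ((337.1229553222656, 262.35247802734375), (21.004291534423828, 35.49000930786133), 84.80557250976562) [[421.2, -312.7], [425.8, -372.8], [390.6, -375.0], [386.1, -315.2]] [35.2 60.2 35.3 60. ] [ 405.95164059 -343.93784242]
((227.63621520996094, 200.2138671875), (61.51959228515625, 107.45406341552734), 10.660347938537598) [[434.8, -89.9, 12.0], [617.9, -123.8, 12.0], [596.6, -228.9, 12.0], [414.1, -192.9, 12.0]] [105.08300823 186.20236833 107.27218909 186.02443394]
[155 148 154] [154  12 155]
[155 148 154] [154  12 155]
[123 111 118] [163  25 123]
[59 58 58] [ 0  4 59]
```

View pics/z1.png

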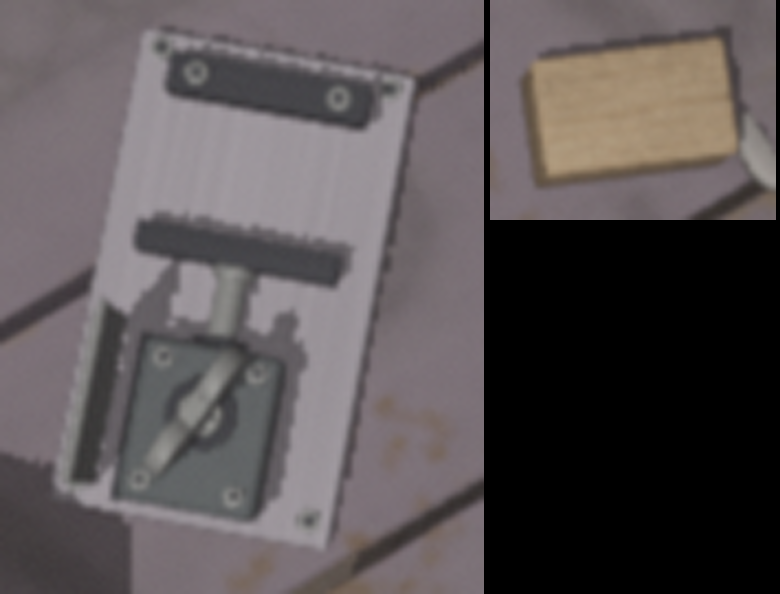

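The crop shows the jig with its guard at lower left. The wings run from (238,352) to (150,470), and the offcut's top face has corners (534,63), (724,38), (738,155) and (546,180). I'll fit the poses.

Run:
```python
from h import *
from scipy.optimize import least_squares
c=vision.get_calibration("top")
print("cam",-np.array(c["view"])[:3,:3].T@np.array(c["view"])[:3,3])
def U(p):return np.array([175,135])+(np.array(p)+.5)/4.4-.5
pts=[((53,55,12),(148,30)),((53,-55,12),(415,78)),((-137,-55,12),(327,548)),((-68,27,40),(145,334)),((-68,-27,40),(286,357)),((27,40,30),(167,95)),((27,-40,30),(366,130))]
J=np.array([p[0] for p in pts],float);uv=np.array([U(p[1]) for p in pts])
def w(q,P):return np.c_[R.from_euler('z',q[2]).apply(P)+[q[0],q[1],0]]
f=lambda q:(proj(c,w(q,J))-uv).ravel()
s=least_squares(f,[550,-150,-.2]);print("jig",s.x.round(3),np.degrees(s.x[2]),s.fun.reshape(-1,2).round(1).tolist())
q=s.x;np.save("jig.npy",q)
e=ray(c,[U((238,352)),U((150,470))],72)
d=e[0]-e[1];print("wing",e.round(1).tolist(),np.hypot(*d[:2]),"mid",e.mean(0),"knob pred",w(q,np.array([[-95,0,63.]])),"knob angle",q[2]-np.arctan2(d[1],d[0]))
a=np.array([330,140])+(np.array([(534,63),(724,38),(738,155),(546,180)])-[490,0]+.5)/4.4-.5
P=ray(c,a,38)[:,:2];print("A",P.round(1).tolist(),np.linalg.norm(P-np.roll(P,1,0),axis=1),P.mean(0))
l=(P[0]+P[3]-P[1]-P[2]);print("yaw of long(y) axis rel",np.degrees(np.arctan2(l[1],l[0]))-90)
print(w(q,np.array([[0,0,12.],[-27,0,21],[-95,38,63]])))
T=R.from_quat(observe()["orientation"]).as_matrix();print(T.round(3))
```

```text
cam [ 415.22899713 -234.79378282  910.11743547]
jig [ 5.56339e+02 -1.67740e+02 -1.96000e-01] -11.238710144307522 [[-0.7, -0.4], [0.6, 0.2], [0.2, 1.2], [0.2, -0.0], [0.0, 0.7], [-0.7, -1.1], [0.3, -0.6]]
wing [[485.0, -165.4, 72.0], [442.4, -133.4, 72.0]] 53.26920140811252 mid [ 463.68947274 -149.40191991   72.        ] knob pred [[ 463.16064614 -149.22502471   63.        ]] knob angle 0.4496409319415697
A [[588.5, -350.7], [597.5, -424.3], [551.8, -428.2], [543.0, -354.1]] [45.65356854 74.18043562 45.83346011 74.56385015] [ 570.23099739 -389.32584495]
yaw of long(y) axis rel 6.865545478213278
[[ 556.33889792 -167.74024533   12.        ]
 [ 529.85665794 -162.47802473   21.        ]
 [ 470.56673439 -111.95372399   63.        ]]
[[-0.932  0.363 -0.   ]
 [ 0.363  0.932 -0.001]
 [-0.    -0.001 -1.   ]]
```

```bash
cat >> h.py <<'E'
def to(x,y,z,yaw,s=None):
    s=s or observe();T=R.from_quat(s["orientation"]);p=np.array(s["ee_pos"])
    cx=T.as_matrix()[:,0];cur=np.degrees(np.arctan2(cx[1],cx[0]))
    G=R.from_euler('z',yaw,degrees=True)*R.from_euler('x',180,degrees=True)
    dz=(cur-yaw+180)%360-180
    print("t",round(s["time"],2),"pos",p.round(1),"yaw",round(cur,2),"q",np.round(s["joint_positions"],2),"gap",round(s["finger_gap"],1),"F",np.round(s["contact_force"],1),
      "\n turn",(T.inv()*G).as_rotvec(degrees=True).round(1),"dz",round(dz,1),"shift",(T.inv().apply(np.array([x,y,z])-p)).round(1))
E
r='[[0,0,0],[-168,-195,0],85]'; 
python3 -m jog '[[[0,0,0],[-40,-46,0],85],[[0,0,0],[-80,-93,0],85],[[0,0,0],[-110,-128,0],85],[[0,0,0],[-140,-162,0],85],[[0,0,0],[-168,-195,0],85],[[0,0,0],[-196,-227,0],85],[[0,0,0],[-224,-260,0],85],[[0,0,0],[-224,-260,0],85]]'
python3 -c "from h import *;to(570,-389,180,6.9)"
```

```text
time: 0.82
ee_pos: [338.1, 265.9, 231.3]
orientation: [0.185, 0.983, 0.0, -0.0]
contact_force: [0.5, -0.4, 0.2]
finger_gap: 85.0
grip_force: 0.0
t 0.82 pos [338.1 265.9 231.3] yaw 158.7 q [-0.92  0.11  0.14  2.03 -0.02  1.    0.43] gap 85.0 F [ 0.5 -0.4  0.2] 
 turn [ -0.   -0.  151.8] dz 151.8 shift [-453.9 -525.9   51.2]
```

```bash
python3 -m jog '[[[0,0,0],[-27,-31,0],85],[[0,0,0],[-54,-62,0],85],[[0,0,0],[-80,-93,0],85],[[0,0,0],[-108,-125,0],85],[[0,0,0],[-135,-156,0],85],[[0,0,0],[-162,-187,0],85],[[0,0,0],[-189,-219,0],85],[[0,0,0],[-210,-243,0],85]]' >/dev/null
python3 -m jog '[[[0,0,0],[-27,-31,0],85],[[0,0,0],[-54,-62,0],85],[[0,0,0],[-80,-93,0],85],[[0,0,0],[-108,-125,0],85],[[0,0,0],[-135,-156,0],85],[[0,0,0],[-162,-187,0],85],[[0,0,0],[-189,-219,0],85],[[0,0,0],[-210,-243,0],85]]' >/dev/null
python3 -m jog '[[[0,0,7],[0,0,0],85],[[0,0,14],[0,0,0],85],[[0,0,21],[0,0,0],85],[[0,0,28],[0,0,0],85],[[0,0,35],[0,0,0],85],[[0,0,42],[0,0,0],85],[[0,0,49],[0,0,0],85],[[0,0,56],[0,0,0],85]]' >/dev/null
python3 -m jog '[[[0,0,7],[0,0,0],85],[[0,0,14],[0,0,0],85],[[0,0,21],[0,0,0],85],[[0,0,28],[0,0,0],85],[[0,0,35],[0,0,0],85],[[0,0,42],[0,0,0],85],[[0,0,49],[0,0,0],85],[[0,0,49],[0,0,0],85]]' >/dev/null
python3 -c "from h import *;to(570,-389,150,6.9)"
```

```text
t 3.48 pos [ 552.8 -337.   230.7] yaw 53.4 q [-0.15  0.65  1.04  1.57 -0.58  1.27  0.35] gap 84.9 F [0.3 0.7 0.3] 
 turn [-0.   0.  46.5] dz 46.5 shift [-31.5  44.9  80.7]
```

```bash
python3 -m jog '[[[0,0,7],[-5,8,10],85],[[0,0,14],[-10,16,20],85],[[0,0,21],[-16,24,30],85],[[0,0,28],[-22,32,40],85],[[0,0,35],[-28,40,50],85],[[0,0,42],[-31.5,45,60],85],[[0,0,46.5],[-31.5,45,60],85],[[0,0,46.5],[-31.5,45,60],85]]' >/dev/null
python3 - <<'E'
from h import *
to(570.2,-389.3,80,6.9)
c=vision.get_calibration("wrist");im=vision.read_camera("wrist");cv2.imwrite("pics/w1.png",im[:,:,::-1]);np.save("pics/w1.npy",im)
q=np.radians(6.9);P=np.array([[x,y,38] for x,y in((22.5,37.5),(22.5,-37.5),(-22.5,-37.5),(-22.5,37.5))],float)
P=R.from_euler('z',q).apply(P)+[570.2,-389.3,0];print(proj(c,P).round(0).tolist())
E
```

```text
t 4.15 pos [ 570.  -389.3  169.9] yaw 7.19 q [-0.08  0.86  1.17  1.52 -0.8   1.3  -0.27] gap 85.3 F [-0.7  0.6 -0.3] 
 turn [-0.1  0.1  0.3] dz 0.3 shift [ 0.4  0.1 89.9]
[[237.0, 166.0], [327.0, 166.0], [324.0, 216.0], [239.0, 216.0]]
```

View pics/w1.png

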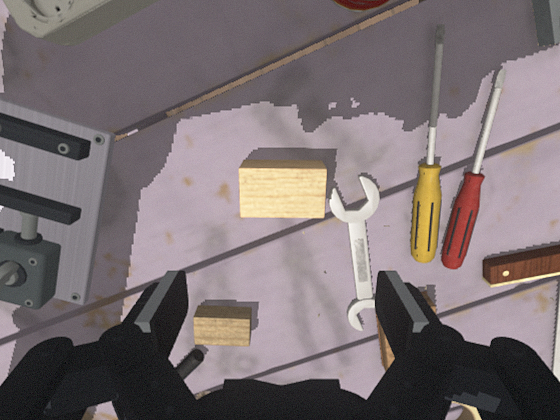

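The offcut's top is at (239–326, 168–217), matching the prediction within 2 px. A spanner prong lies close to its right end at (335,195), so I grasp with the tips kept above the spanner.

```bash
python3 -m jog '[[[0,0,0],[0.4,0,25],85],[[0,0,0],[0.4,0,50],85],[[0,0,0],[0.4,0,75],85],[[0,0,0],[0.4,0,100],85],[[0,0,0],[0.4,0,120],85],[[0,0,0],[0.4,0,140],85],[[0,0,0],[0.4,0,154],85],[[0,0,0],[0.4,0,163],85]]'
python3 -m jog '[[[0,0,0],[0,0,0],85],[[0,0,0],[0,0,0],60],[[0,0,0],[0,0,0],60],[[0,0,0],[0,0,0],60],[[0,0,0],[0,0,0],60],[[0,0,0],[0,0,0],60]]'
python3 -c "from h import *;to(570,-389,150,6.9)"
```

```text
time: 4.87
ee_pos: [570.6, -388.6, 7.0]
orientation: [0.998, 0.065, -0.0, -0.001]
contact_force: [0.2, 0.1, 0.4]
finger_gap: 85.0
grip_force: 0.0
time: 5.37
ee_pos: [571.2, -389.8, 9.4]
orientation: [0.998, 0.063, 0.001, 0.0]
contact_force: [-0.7, 0.5, 5.6]
finger_gap: 74.0
grip_force: 72.9
t 5.37 pos [ 571.2 -389.8    9.4] yaw 7.22 q [-0.04  1.01  1.02  1.64 -0.97  1.07 -0.16] gap 74.0 F [-0.7  0.5  5.6] 
 turn [ 0.1 -0.1  0.3] dz 0.3 shift [  -0.9   -0.9 -140.6]
```

```bash
python3 -m jog '[[[0,0,0],[0,0,-5],60],[[0,0,0],[0,0,-15],60],[[0,0,0],[0,0,-30],60],[[0,0,0],[0,0,-50],60],[[0,0,0],[0,0,-70],60],[[0,0,0],[0,0,-90],60],[[0,0,0],[0,0,-100],60],[[0,0,0],[0,0,-100],60]]'
python3 - <<'E'
from h import *
to(556.3,-167.7,110,-11.24)
c=vision.get_calibration("wrist");im=vision.read_camera("wrist");cv2.imwrite("pics/w2.png",im[:,:,::-1])
im=vision.read_camera("scene");cv2.imwrite("pics/s2.png",cv2.resize(im[150:330,200:460],None,fx=3,fy=3)[:,:,::-1])
E
```

```text
time: 6.03
ee_pos: [571.5, -390.7, 111.8]
orientation: [0.998, 0.063, 0.002, 0.001]
contact_force: [0.8, -0.7, -1.7]
finger_gap: 73.6
grip_force: 72.1
t 6.03 pos [ 571.5 -390.7  111.8] yaw 7.19 q [-0.07  0.91  1.12  1.58 -0.86  1.21 -0.23] gap 73.6 F [ 0.8 -0.7 -1.7] 
 turn [ 0.2 -0.2 18.4] dz 18.4 shift [  12.8 -223.2    1.2]
```

View pics/w2.png

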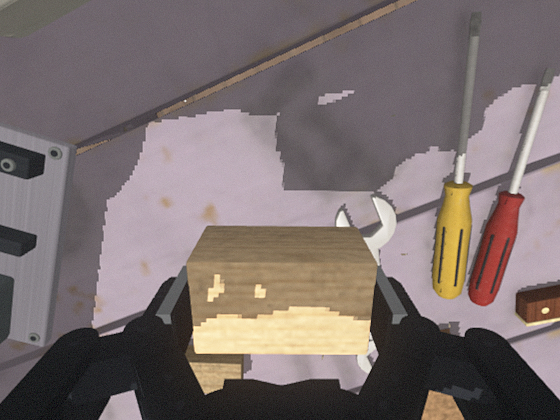

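The offcut is held level, with its near face at (190–372, 226–353), and the spanner is undisturbed. Next I carry it over the jig.

```bash
python3 -m jog '[[[0,0,2],[1,-20,0],60],[[0,0,5],[3,-50,0],60],[[0,0,8],[5,-80,0],60],[[0,0,11],[7,-115,0],60],[[0,0,14],[9,-150,0],60],[[0,0,17],[11,-180,0],60],[[0,0,18.4],[12,-205,0],60],[[0,0,18.4],[14,-223,0],60]]' >/dev/null
python3 -m jog '[[[0,0,0],[0,0,0],60],[[0,0,0],[0,0,0],60],[[0,0,0],[0,0,0],60]]' >/dev/null
python3 - <<'E'
from h import *
to(557.6,-168,90,-11.24)
for n in("wrist","top"):
    im=vision.read_camera(n);np.save(f"pics/{n}3.npy",im);cv2.imwrite(f"pics/{n}3.png",im[:,:,::-1])
c=vision.get_calibration("wrist")
J=np.array([[27,40,30],[27,-40,30],[53,55,12],[53,-55,12],[-27+2.7,40,30],[-27+2.7,-40,30]],float)
print("pred",proj(c,R.from_euler('z',-11.24,degrees=True).apply(J)+[556.34,-167.74,0]).round(0).tolist())
E
```

```text
t 7.05 pos [ 556.3 -166.9  107.8] yaw -11.22 q [-0.54  0.84  1.26  1.88 -0.9   1.13 -0.7 ] gap 73.5 F [-0.7 -0.5 -1.3] 
 turn [0. 0. 0.] dz 0.0 shift [ 1.5  0.8 17.8]
pred [[223.0, 177.0], [340.0, 177.0], [204.0, 135.0], [359.0, 135.0], [227.0, 245.0], [336.0, 245.0]]
```

View pics/wrist3.png

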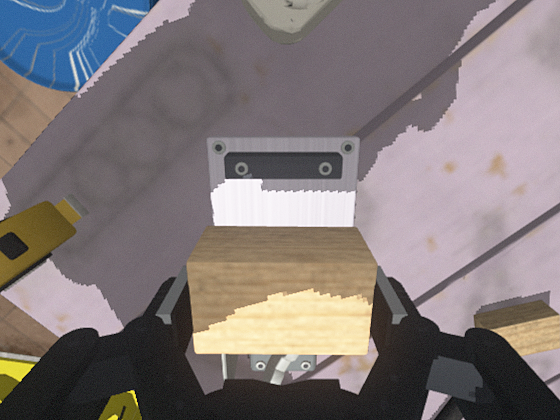

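Fence top screws are at (241,169) and (325,168), and the base far corners at (207,138) and (359,137). These sit about 2 px low of prediction, the same bias as on the offcut. Now I'll get the held offcut's in-hand pose.

Run:
```python
from h import *
from scipy.optimize import least_squares
c=vision.get_calibration("wrist")
uv=np.array([(209,227),(362,227),(188,262),(377,262),(194,354),(370,354)],float)-[0.5,2]
B=np.array([(22.5,37.5,0),(22.5,-37.5,0),(22.5,37.5,38),(22.5,-37.5,38),(-22.5,37.5,38),(-22.5,-37.5,38)])
f=lambda q:(proj(c,R.from_euler('zyx',[q[3],q[4],0]).apply(B)+q[:3])-uv).ravel()
s=least_squares(f,[556,-167,95,-.19,0]);print(s.x.round(2),s.fun.round(1))
o=observe();print(o["ee_pos"],R.from_euler('z',11.24,degrees=True).apply(s.x[:3]-o["ee_pos"]), "jig-frame block",R.from_euler('z',11.24,degrees=True).apply(s.x[:3]-[556.34,-167.74,0]))
```

```text
[ 5.5305e+02 -1.6785e+02  9.6940e+01 -2.0000e-01  2.0000e-02] [-0.5 -0.8 -3.8 -0.2 -0.2 -1.1  2.  -0.2  2.4  0.6 -0.6  1.6]
[ 556.34978264 -167.73794126  108.15464034] [ -3.2160672   -0.75592916 -11.21467976] jig-frame block [-3.20687349 -0.75200309 96.93996059]
```

```bash
python3 -m jog '[[[0,0,0],[2.8,0,15],60],[[0,0,0],[2.8,0,30],60],[[0,0,0],[2.8,0,42],60],[[0,0,0],[2.8,0,52],60],[[0,0,0],[2.8,0,58],60],[[0,0,0],[2.8,0,60],60],[[0,0,0],[2.8,0,60],60]]'
python3 - <<'E'
from h import *
to(556.34,-167.74,27,-11.24)
for n in("wrist",):
    im=vision.read_camera(n);np.save(f"pics/{n}4.npy",im);cv2.imwrite(f"pics/{n}4.png",cv2.resize(im[110:370,150:410],None,fx=2.25,fy=2.25,interpolation=cv2.INTER_CUBIC)[:,:,::-1])
E
```

```text
time: 7.73
ee_pos: [559.1, -167.0, 47.7]
orientation: [0.995, -0.098, -0.0, 0.0]
contact_force: [0.3, -0.8, -1.2]
finger_gap: 73.5
grip_force: 72.0
t 7.73 pos [ 559.1 -167.    47.7] yaw -11.22 q [-0.5   0.91  1.17  1.92 -0.99  1.05 -0.64] gap 73.5 F [ 0.3 -0.8 -1.2] 
 turn [0.  0.1 0. ] dz 0.0 shift [-2.6  1.3 20.7]
```

View pics/wrist4.png

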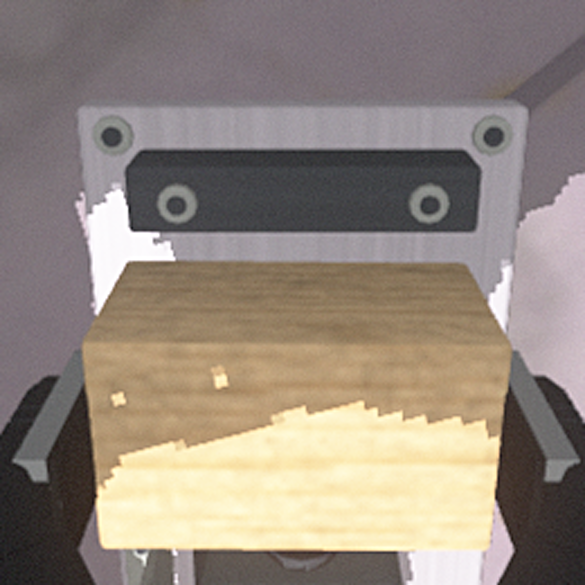

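Run:
```python
from h import *
c=vision.get_calibration("wrist")
U=lambda p:np.array([150,110])+(np.array(p)+.5)/2.25-.5
J=lambda P:R.from_euler('z',11.24,degrees=True).apply(P-[556.34,-167.74,0]).round(1).tolist()
print("fence",J(ray(c,[U((128,231)),U((480,231))],30)))
for z in(34,36.5,38):print("block bottom",z,J(ray(c,[U((128,262)),U((469,262))],z)))
```

```text
fence [[26.2, 39.6, 30.0], [26.3, -41.1, 30.0]]
block bottom 34 [[20.2, 39.2, 34.0], [20.3, -38.1, 34.0]]
block bottom 36.5 [[21.2, 38.6, 36.5], [21.3, -37.5, 36.5]]
block bottom 38 [[21.8, 38.3, 38.0], [21.9, -37.1, 38.0]]
```

```bash
python3 -m jog '[[[0,0,0],[1.8,1.3,0],60],[[0,0,0],[1.8,1.3,4],60],[[0,0,0],[1.8,1.3,8],60],[[0,0,0],[1.8,1.3,12],60],[[0,0,0],[1.8,1.3,16],60],[[0,0,0],[1.8,1.3,20],60],[[0,0,0],[1.8,1.3,22],60],[[0,0,0],[1.8,1.3,22],60]]'
python3 -m jog '[[[0,0,0],[0,0,1],60],[[0,0,0],[0,0,2],60],[[0,0,0],[0,0,2],60]]'
```

```text
time: 8.45
ee_pos: [560.6, -168.4, 25.7]
orientation: [0.995, -0.098, -0.0, -0.0]
contact_force: [0.4, 1.0, -1.6]
finger_gap: 74.2
grip_force: 72.0
time: 8.7
ee_pos: [561.0, -168.6, 24.3]
orientation: [0.995, -0.098, 0.0, -0.0]
contact_force: [-0.7, 0.7, -1.2]
finger_gap: 73.9
grip_force: 72.0
```

```bash
python3 -m jog '[[[0,0,0],[0,0,1],60],[[0,0,0],[0,0,1.5],60],[[0,0,0],[0,0,1.5],60]]'
python3 -m jog '[[[0,0,0],[0,0,0.7],60],[[0,0,0],[0,0,1.5],60],[[0,0,0],[0,0,1.5],60]]'
```

```text
time: 8.95
ee_pos: [561.0, -168.5, 22.8]
orientation: [0.995, -0.098, -0.0, -0.0]
contact_force: [-0.1, 0.1, -1.2]
finger_gap: 73.6
grip_force: 72.0
time: 9.2
ee_pos: [561.0, -168.6, 21.5]
orientation: [0.995, -0.098, 0.0, -0.0]
contact_force: [-0.4, 1.2, 1.7]
finger_gap: 73.7
grip_force: 72.3
```

```bash
python3 -m jog '[[[0,0,0],[0,0,0],85],[[0,0,0],[0,0,0],85],[[0,0,0],[0,0,0],85],[[0,0,0],[0,0,0],85],[[0,0,0],[0,0,0],85]]'
python3 -m jog '[[[0,0,0],[0,0,-5],85],[[0,0,0],[0,0,-15],85],[[0,0,0],[0,0,-30],85],[[0,0,0],[0,0,-50],85],[[0,0,0],[0,0,-70],85],[[0,0,0],[0,0,-90],85],[[0,0,0],[0,0,-100],85],[[0,0,0],[0,0,-110],85]]'
python3 - <<'E'
from h import *
to(463.2,-149.2,125,143)
im=vision.read_camera("top");cv2.imwrite("pics/top5.png",cv2.resize(im[135:270,175:285],None,fx=4.4,fy=4.4,interpolation=cv2.INTER_CUBIC)[:,:,::-1])
im=vision.read_camera("wrist");cv2.imwrite("pics/w5.png",im[:,:,::-1])
E
```

```text
time: 9.62
ee_pos: [561.0, -168.6, 21.3]
orientation: [0.995, -0.098, 0.0, 0.0]
contact_force: [1.1, -0.1, -0.7]
finger_gap: 85.2
grip_force: 0.0
time: 10.28
ee_pos: [561.3, -168.8, 133.2]
orientation: [0.995, -0.098, 0.001, 0.0]
contact_force: [0.1, 0.2, -0.8]
finger_gap: 85.1
grip_force: 0.0
t 10.28 pos [ 561.3 -168.8  133.2] yaw -11.21 q [-0.54  0.8   1.26  1.85 -0.84  1.15 -0.75] gap 85.1 F [ 0.1  0.2 -0.8] 
 turn [ 1.000e-01 -0.000e+00 -1.542e+02] dz -154.2 shift [-100.    -0.2    8.1]
```

View pics/w5.png

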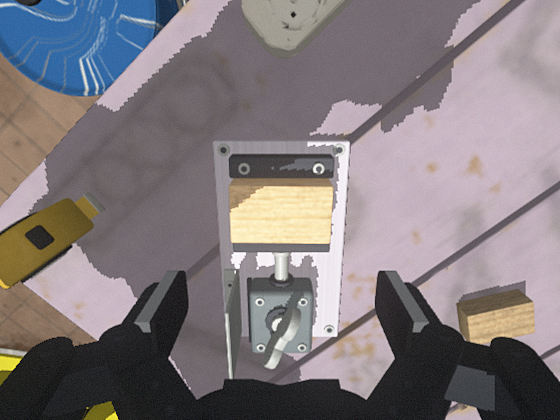

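The offcut sits in the jig at (230–332, 180–245), flush with the fence ends. The knob is at (283,330) with the guard at (232,320). Next I move above the knob with narrowed fingers.

```bash
python3 -m jog '[[[0,0,0],[-15,0,0],40],[[0,0,0],[-35,0,0],26],[[0,0,0],[-55,0,0],26],[[0,0,0],[-75,0,0],26],[[0,0,0],[-90,0,0],26],[[0,0,0],[-100,0,0],26],[[0,0,0],[-100,0,0],26]]' >/dev/null
python3 -m jog '[[[0,0,-7],[0,0,0],26],[[0,0,-14],[0,0,0],26],[[0,0,-21],[0,0,0],26],[[0,0,-28],[0,0,0],26],[[0,0,-35],[0,0,0],26],[[0,0,-42],[0,0,0],26],[[0,0,-49],[0,0,0],26],[[0,0,-56],[0,0,0],26]]' >/dev/null
python3 -m jog '[[[0,0,-7],[0,0,0],26],[[0,0,-14],[0,0,0],26],[[0,0,-21],[0,0,0],26],[[0,0,-28],[0,0,0],26],[[0,0,-35],[0,0,0],26],[[0,0,-42],[0,0,0],26],[[0,0,-49],[0,0,0],26],[[0,0,-56],[0,0,0],26]]' >/dev/null
python3 -m jog '[[[0,0,-7],[0,0,0],26],[[0,0,-14],[0,0,0],26],[[0,0,-21],[0,0,0],26],[[0,0,-28],[0,0,0],26],[[0,0,-35],[0,0,0],26],[[0,0,-42],[0,0,0],26],[[0,0,-42],[0,0,0],26],[[0,0,-42],[0,0,0],26]]' >/dev/null
python3 - <<'E'
from h import *
to(463.2,-149.2,90,143)
im=vision.read_camera("wrist");cv2.imwrite("pics/w6.png",im[:,:,::-1])
c=vision.get_calibration("wrist")
J=R.from_euler('z',-11.24,degrees=True)
K=J.apply([[-95,0,69.]])+[556.34,-167.74,0]
W=R.from_euler('z',-37,degrees=True).apply([[28,0,74.],[-28,0,74]])+[463.2,-149.2,0]
G=J.apply([[-129,38,76.],[-61,38,76]])+[556.34,-167.74,0]
print(proj(c,np.vstack([K,W,G])).round(0).tolist())
E
```

```text
t 12.97 pos [ 463.4 -149.4  131.2] yaw 142.55 q [-0.2   0.35  0.52  2.06 -0.25  0.79  1.38] gap 25.9 F [-0.7  0.3  0. ] 
 turn [ 0.  -0.  -0.5] dz -0.5 shift [ 0.3 -0.  41.2]
[[282.0, 225.0], [282.0, 266.0], [281.0, 187.0], [314.0, 157.0], [356.0, 249.0]]
```

View pics/w6.png

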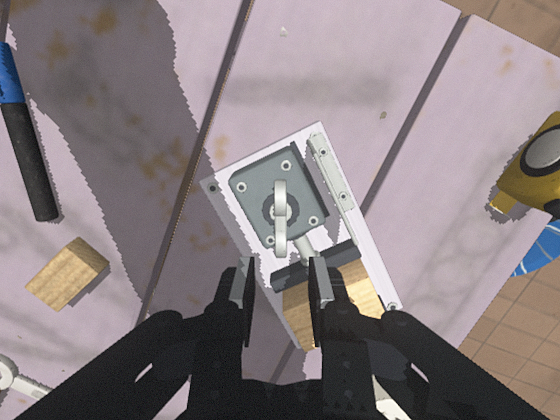

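The wings appear at (280,180)–(281,257), parallel to the fingers and about 8 px above the prediction. I'll check the other features numerically.

Run:
```python
from h import *
c=vision.get_calibration("wrist")
J=R.from_euler('z',-11.24,degrees=True)
P=np.array([[-137,55,12],[-137,-55,12],[53,55,12],[-68,27,40],[-68,-27,40],[-132,-27,40],[-132,27,40],[-129,38,76],[-61,38,76],[-129,41,12],[-61,41,12],[-27,40,30],[-27,-40,30],[-95,0,63]],float)
p=proj(c,J.apply(P)+[556.34,-167.74,0])
for a,b in zip(P,p):print(a,b.round(0))
im=cv2.cvtColor(cv2.imread("pics/w6.png"),cv2.COLOR_BGR2GRAY)
print(np.array(c["view"])[:3,:3].round(3), (-np.array(c["view"])[:3,:3].T@np.array(c["view"])[:3,3]).round(1))
for r in range(168,276,6):print(r,im[r,262:300:2].tolist())
```

```text
[-137.   55.   12.] [322. 122.]
[-137.  -55.   12.] [198. 183.]
[53. 55. 12.] [404. 310.]
[-68.  27.  40.] [329. 226.]
[-68. -27.  40.] [266. 254.]
[-132.  -27.   40.] [226. 183.]
[-132.   27.   40.] [293. 150.]
[-129.   38.   76.] [314. 157.]
[-61.  38.  76.] [356. 249.]
[-129.   41.   12.] [309. 140.]
[-61.  41.  12.] [343. 213.]
[-27.  40.  30.] [362. 256.]
[-27. -40.  30.] [275. 293.]
[-95.   0.  63.] [282. 222.]
[[ 0.608  0.794  0.001]
 [-0.751  0.575 -0.324]
 [-0.258  0.196  0.946]] [395.7 -98.3 273.9]
168 [149, 150, 148, 150, 152, 149, 150, 151, 151, 151, 208, 175, 152, 208, 174, 149, 149, 146, 139]
174 [150, 152, 146, 151, 153, 151, 150, 147, 153, 147, 152, 150, 148, 146, 146, 151, 147, 150, 150]
180 [152, 152, 148, 150, 148, 150, 134, 141, 142, 141, 132, 131, 136, 151, 150, 150, 152, 153, 148]
186 [148, 150, 149, 149, 152, 156, 139, 203, 199, 198, 197, 200, 140, 151, 148, 148, 152, 148, 152]
192 [147, 153, 152, 151, 154, 157, 148, 235, 235, 238, 240, 238, 131, 145, 153, 153, 147, 148, 148]
198 [147, 151, 120, 107, 102, 99, 146, 249, 247, 246, 248, 252, 144, 98, 105, 101, 98,
[... 475 characters left out ...]
2, 149, 149, 150]
234 [145, 150, 149, 144, 141, 148, 117, 230, 229, 233, 234, 235, 162, 145, 145, 147, 144, 132, 113]
240 [133, 147, 203, 136, 93, 110, 163, 242, 244, 247, 249, 255, 148, 148, 113, 144, 141, 203, 212]
246 [231, 118, 136, 145, 121, 110, 112, 212, 221, 221, 220, 232, 181, 239, 232, 234, 177, 117, 177]
252 [229, 228, 227, 229, 236, 233, 118, 177, 180, 188, 187, 189, 161, 239, 232, 128, 196, 216, 188]
258 [234, 228, 227, 230, 227, 231, 238, 217, 216, 203, 217, 213, 241, 238, 189, 141, 145, 141, 135]
264 [230, 227, 231, 228, 230, 228, 226, 233, 236, 230, 226, 230, 240, 233, 99, 52, 56, 53, 54]
270 [232, 227, 227, 232, 231, 234, 240, 164, 98, 58, 69, 68, 72, 62, 57, 60, 55, 60, 54]
```

Base corners (320,122) and (203,181) and the wing's upper edge (row 186) match the prediction, and the wing centre column is 280.5 against 281.5 predicted. Descending and pinching.

```bash
python3 -m jog '[[[0,0,0],[0,0,20],26],[[0,0,0],[0,0,40],26],[[0,0,0],[0,0,55],26],[[0,0,0],[0,0,66],26],[[0,0,0],[0,0,74],26],[[0,0,0],[0,0,80],26],[[0,0,0],[0,0,82],26],[[0,0,0],[0,0,82],26]]'
python3 -m jog '[[[0,0,0],[0,0,0],0],[[0,0,0],[0,0,0],0],[[0,0,0],[0,0,0],0],[[0,0,0],[0,0,0],0],[[0,0,0],[0,0,0],0]]'
```

```text
time: 13.68
ee_pos: [462.9, -149.2, 49.1]
orientation: [0.319, 0.948, -0.0, -0.0]
contact_force: [0.7, -0.7, 0.2]
finger_gap: 25.9
grip_force: 0.0
time: 14.1
ee_pos: [463.0, -149.6, 49.9]
orientation: [0.319, 0.948, -0.0, 0.0]
contact_force: [-2.1, -2.6, 6.1]
finger_gap: 6.8
grip_force: 59.3
```

```bash
python3 -m jog '[[[0,0,3],[0,0,0],0],[[0,0,7],[0,0,0],0],[[0,0,12],[0,0,0],0],[[0,0,17],[0,0,0],0],[[0,0,22],[0,0,0],0],[[0,0,27],[0,0,0],0],[[0,0,32],[0,0,0],0],[[0,0,36],[0,0,0],0]]'
python3 -c "from h import *;to(463.2,-149.2,49,43);print(observe()['wrist_torque'])"
python3 -m jog '[[[0,0,4],[0,0,0],0],[[0,0,8],[0,0,0],0],[[0,0,12],[0,0,0],0],[[0,0,16],[0,0,0],0],[[0,0,20],[0,0,0],0],[[0,0,24],[0,0,0],0],[[0,0,28],[0,0,0],0],[[0,0,30],[0,0,0],0]]'
python3 -c "from h import *;to(463.2,-149.2,49,43);print(observe()['wrist_torque'])"
```

```text
time: 14.77
ee_pos: [462.8, -149.8, 49.9]
orientation: [0.598, 0.801, 0.0, 0.0]
contact_force: [-3.5, -2.7, 7.1]
finger_gap: 7.1
grip_force: 59.7
t 14.77 pos [ 462.8 -149.8   49.9] yaw 106.5 q [-0.25  0.52  0.62  2.13 -0.51  0.63  1.01] gap 7.1 F [-3.5 -2.7  7.1] 
 turn [ 0.   0.  63.5] dz 63.5 shift [0.5 0.5 0.9]
[-0.56208988  0.79791041  0.15829046]
time: 15.43
ee_pos: [462.7, -149.8, 49.9]
orientation: [0.785, 0.619, 0.0, 0.0]
contact_force: [-4.8, -2.9, 9.7]
finger_gap: 6.4
grip_force: 60.0
t 15.43 pos [ 462.7 -149.8   49.9] yaw 76.53 q [-0.35  0.57  0.77  2.14 -0.64  0.68  0.62] gap 6.4 F [-4.8 -2.9  9.7] 
 turn [ 0.   0.  33.5] dz 33.5 shift [0.7 0.3 0.9]
[-0.57421303  0.92691642  0.09906257]
```

```bash
python3 -m jog '[[[0,0,4],[0,0,0],0],[[0,0,8],[0,0,0],0],[[0,0,12],[0,0,0],0],[[0,0,16],[0,0,0],0],[[0,0,20],[0,0,0],0],[[0,0,24],[0,0,0],0],[[0,0,27],[0,0,0],0],[[0,0,29],[0,0,0],0]]'
python3 -c "from h import *;to(463.2,-149.2,49,43);print(observe()['wrist_torque'])"
python3 -m jog '[[[0,0,2],[0,0,0],0],[[0,0,3],[0,0,0],0],[[0,0,4],[0,0,0],0],[[0,0,4],[0,0,0],0]]' >/dev/null
python3 -c "from h import *;to(463.2,-149.2,49,43);print(observe()['wrist_torque'])"
python3 -m jog '[[[0,0,1],[0,0,0],0],[[0,0,2],[0,0,0],0],[[0,0,2],[0,0,0],0]]' >/dev/null
python3 -c "from h import *;to(463.2,-149.2,49,43);print(observe()['wrist_torque'])"
```

```text
time: 16.1
ee_pos: [462.6, -149.8, 49.9]
orientation: [0.915, 0.404, 0.0, 0.0]
contact_force: [-5.2, -2.0, 10.1]
finger_gap: 6.8
grip_force: 60.0
t 16.1 pos [ 462.6 -149.8   49.9] yaw 47.6 q [-0.43  0.62  0.91  2.15 -0.76  0.73  0.25] gap 6.8 F [-5.2 -2.  10.1] 
 turn [0.  0.  4.6] dz 4.6 shift [0.9 0.1 0.9]
[-0.45287353  1.16116693  0.2015972 ]
t 16.43 pos [ 462.5 -149.8   49.9] yaw 43.69 q [-0.44  0.63  0.93  2.15 -0.77  0.74  0.19] gap 6.5 F [-4.8 -2.  10.7] 
 turn [0.  0.  0.7] dz 0.7 shift [0.9 0.  0.9]
[-0.43255725  1.10128345  0.0414445 ]
t 16.68 pos [ 462.5 -149.8   49.9] yaw 41.74 q [-0.45  0.63  0.94  2.15 -0.78  0.75  0.17] gap 6.8 F [-5.4 -1.7 10.4] 
 turn [ 0.   0.  -1.3] dz -1.3 shift [0.9 0.  0.9]
[-0.43595815  1.22371276  0.45704466]
```

```bash
for i in 1; do python3 -m jog '[[[0,0,1],[0,0,0],0],[[0,0,2],[0,0,0],0],[[0,0,2],[0,0,0],0]]' >/dev/null; done
python3 -c "from h import *;to(463.2,-149.2,49,43);print(observe()['wrist_torque'])"
python3 -m jog '[[[0,0,1],[0,0,0],0],[[0,0,2],[0,0,0],0],[[0,0,2],[0,0,0],0]]' >/dev/null
python3 -c "from h import *;to(463.2,-149.2,49,43);print(observe()['wrist_torque'])"
```

```text
t 16.93 pos [ 462.5 -149.8   49.9] yaw 39.81 q [-0.45  0.64  0.95  2.15 -0.79  0.75  0.14] gap 6.7 F [-5.9 -2.6 11.6] 
 turn [ 0.   0.  -3.2] dz -3.2 shift [0.9 0.  0.9]
[-0.59612556  1.28396144  1.103075  ]
t 17.18 pos [ 462.5 -149.8   50. ] yaw 37.86 q [-0.46  0.64  0.96  2.15 -0.79  0.76  0.12] gap 6.6 F [-5.5 -2.  12.3] 
 turn [ 0.   0.  -5.1] dz -5.1 shift [ 0.9 -0.   1. ]
[-0.57458493  1.30827059  1.47063207]
```

The moment climbs to 1.5 N m, so the knob is at its stop. Releasing and backing off straight up.

```bash
python3 -m jog '[[[0,0,0],[0,0,0],22],[[0,0,0],[0,0,0],22],[[0,0,0],[0,0,0],22],[[0,0,0],[0,0,0],22]]'
python3 -m jog '[[[0,0,0],[0,0,-5],22],[[0,0,0],[0,0,-15],22],[[0,0,0],[0,0,-30],22],[[0,0,0],[0,0,-50],22],[[0,0,0],[0,0,-75],22],[[0,0,0],[0,0,-105],22],[[0,0,0],[0,0,-130],22],[[0,0,0],[0,0,-140],22]]'
python3 -m jog '[[[0,0,0],[-40,0,-10],22],[[0,0,0],[-80,0,-20],22],[[0,0,0],[-110,0,-30],22],[[0,0,0],[-130,0,-30],22],[[0,0,0],[-130,0,-30],22]]'
python3 - <<'E'
from h import *
to(463.2,-149.2,49,43)
t=vision.read_camera("top");w=vision.read_camera("wrist")
a=cv2.resize(t[135:270,175:285],None,fx=3.1,fy=3.1,interpolation=cv2.INTER_CUBIC)
o=np.zeros((420,a.shape[1]+440,3),np.uint8);o[:a.shape[0],:a.shape[1]]=a;o[:,a.shape[1]:]=w[:,60:500]
cv2.imwrite("pics/f.png",o[:,:,::-1]);print(o.shape)
E
```

```text
time: 17.52
ee_pos: [463.1, -148.9, 49.3]
orientation: [0.946, 0.324, 0.0, -0.0]
contact_force: [0.2, 0.1, -0.3]
finger_gap: 21.9
grip_force: 0.0
time: 18.18
ee_pos: [463.8, -150.2, 192.8]
orientation: [0.946, 0.323, 0.002, 0.001]
contact_force: [0.6, -0.6, 0.8]
finger_gap: 21.8
grip_force: 0.0
time: 18.6
ee_pos: [356.7, -231.3, 219.9]
orientation: [0.947, 0.321, 0.001, -0.001]
contact_force: [0.3, 0.5, 0.9]
finger_gap: 22.1
grip_force: 0.0
t 18.6 pos [ 356.7 -231.3  219.9] yaw 37.46 q [-0.62  0.22  1.29  2.1  -0.25  0.99 -0.11] gap 22.1 F [0.3 0.5 0.9] 
 turn [-0.  -0.2 -5.5] dz -5.5 shift [133.9  -0.3 171.3]
(420, 781, 3)
```

View pics/f.png

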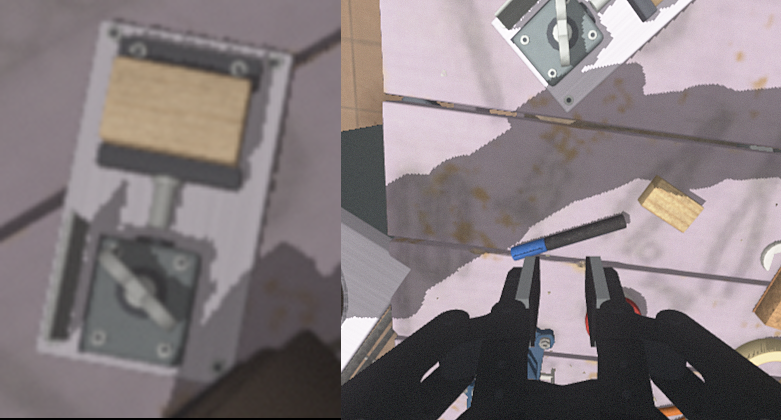

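The top view shows the offcut at (100–250, 60–165) held between jaw and fence. The wings run (107,255)–(168,322), a yaw of about 42°, which is the 2.2 rad stop. The guard is upright and the small offcut has not moved.

```bash
python3 -c "from plant import bot;print(bot.sign_off())"
```

```text
the job is handed in; nothing more can be done
None
```

The larger offcut lies flat in the jig, centred along the jaws and clamped against the fence with the knob at its stop; the guard and the smaller offcut were not touched, and I handed the job in at 18.7 s (no verdict was returned).

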